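Ready the lens case: tube in its bore, flip lid held open

ROBOT

A 7-joint arm with a two-finger parallel gripper is mounted at the origin on the work surface. World frame = base frame: x ahead of the robot, y to its left, z up, the work surface at z = 0. Lengths are in m, angles in rad, forces in N, time in s.
With the tool pointing down it reaches from about 0.4 to 0.85 m from the base axis. Payload 10.4 kg.
Tool frame: the origin (TCP) lies at the very end of the fingers, on their centre line; the grasp point (between the pads) lies 19 mm behind it; z points along the fingers, y is the direction in which the jaws open and shut (so a half turn about z gives the same grasp; the last joint's range is limited). The gripper opens to 87 mm and grips with 3 to 60 N. Pads are 19 mm wide; open, the fingers measure 117 mm over their backs; the gripper's body (75 mm by 190 mm) begins 51 mm behind the grasp point.
Start: joints at [-1.332, 0.332, -0.065, 1.46, 0.022, 1.35, -0.088], TCP at [0.162, 0.604, 0.199] pointing down, gripper open.
Joint ranges: [-2.6, 2.6], [-0.5, 2.12], [-1.47, 1.34], [0.16, 2.42], [-1.27, 4.41], [0.06, 2.06], [-2.6, 2.6]. Speed limits (rad/s): [2.22, 2.22, 2.79, 2.79, 3.14, 3.14, 3.14].

INTERFACE

Orientations are given as a unit quaternion [x, y, z, w].
In Python, from bench import read_state, camera, close_job, recognise, masks_of gives the robot as it stands.
- The arm moves only by the tool play_rows, never from a script. Its argument "moves" is a list of rows, each a list of 3 entries, a list of its own where there are three numbers: the shift along the tool's x, y, z in cm, then the turn, a rotation vector about the tool's x, y, z in rad, then the finger opening in cm, from 0 to 8.7. In form: [[[dx, dy, dz], [ax, ay, az], jaw], ...]. A call has 1 to 8 rows; each row is the pose to reach, as a shift and turn from the pose commanded when the call began, along the tool's axes at that moment; what a row does not reach only later rows make up. A row lasts 1/8 s, in which the tool goes at most 62.5 mm and 10.7 degrees, less where a joint would pass 70% of its speed; a pose out of reach is approached as far as the arm can. A call with a gripper value outside its range is refused whole. The fingers move at their own pace and stop on an object; "grip_force" is the grip in N (left out, the last holds). Time passes only in rows, so rows that repeat a pose let the fingers close. It gives the time, the measured TCP pose, the force and the opening at its end, in the units of the state.
- read_state(): the state, without advancing time (a new reading comes with each control period).
- camera(name): name is "side" or "top"; returns a dict with "frame" (480x640x3 uint8, red, green, blue), "intrinsics" (3x3 intrinsics, pixels), "camera_from_world" (4x4, takes a point from world to camera coordinates). Camera axes: x right, y down, z forward; pixel columns grow to the right and rows downward; lengths in m; the calibration is good to about 2 mm. A picture is of the moment at which its call begins. There is no depth.
- close_job(): hands the job in, once; it reports no verdict.
Trained networks look in a picture, given as the dict that the camera call returned (one of the last four; its "shot" number tells which), for a name from the list of things; names that differ only in an ending like _2 or _b are one class to them, and where a whole thing is asked for, a point or a joint stands for the part that bears it (a point fixed in the world has none). Each returns a list of dicts, best first, with "conf" (0 to 1); they miss things now and then, are a little off and sometimes report something else, mostly with a low value. They report only what shows in the picture. A call takes as long as a camera call.
- recognise(picture, query): "at" ([column, row] in pixels, amid what is visible of it).
- masks_of(picture, query): "region" (480x640 bool, what is visible of it) and "at" ([column, row] in pixels, amid what is visible of it).
The state is a dict: "time": time; "joint_positions": joint angles; "joint_vel": joint speeds; "joint_torque": joint torques, N m; "ee_pos": TCP position; "eef_rot": TCP orientation; "ft_force": force on the tool from outside, world axes, zero at the start; "torque": the same for the moment, N m; "width": finger opening in m.
Only numpy, scipy, OpenCV 4.12 (cv2) and the standard library are available. Lean on these libraries where they do the work, as an engineer would, in place of code of your own. Each camera call takes 0.05 s, during which the arm holds its last target.

TASK

Get the aluminium case on the vanity ready for me: of the three white tubes standing in the upper tray, take the one that fits the round bore in the case's end block, slide it all the way down and let go of it. Then lift the case's flip lid by its pull and hold it open at 60 degrees from shut, so that I can reach in; it springs shut by itself, so finish while you are still holding it there. Leave everything else where it stands.

Things in the scene. Friction and masses are not known exactly. Their poses are not given: they have to be found in the camera images.
- case: Fixed aluminium case, 110 (x) x 200 (y) x 60 mm high. Origin: centre of its underside; its front faces its own -x. The end at +y (from y = 35 to 100 mm) is a solid block with the upright round bore; the rest (y = -100 to 35 mm) is the compartment under the flip lid, which is 4 mm thick, so its top is 64 mm up when shut.
- bore_mouth (a point): Centre of the bore's mouth, on the flat top of the end block, 60 mm above the vanity top. Bore 28 mm in diameter, 50 mm deep, blind, upright; at case x = 0, y = 67.5 mm. A tube standing in it sticks out 45 mm.
- bore_floor (a point): Centre of the bore's floor, 10 mm above the vanity top.
- lid_pull (a point): Middle of the lid's pull: a horizontal round steel bar, 12 mm diameter and 26 mm long, along the case's y axis, carried 26 mm in front of the lid's front edge on a neck 12 mm wide (y) and 5 mm thick. With the lid shut it lies at case x = -81, y = -32.5 mm, 63 mm above the vanity top, nothing beneath it. It turns with the lid; gripped by its two flat ends it can pivot between the fingers.
- lid_hinge (a point): Middle of the lid's hinge line, which runs along the case's y axis on the far (+x) top edge: case x = 55, y = -32.5 mm, 60 mm above the vanity top. The pull's centre is 136 mm from it.
- flip_lid (a joint): Lid angle in rad: 0 shut, grows as the front edge rises, stop at 1.75; 60 degrees is 1.047. A hinge spring and the lid's weight close it from any angle; about 1 N at the pull holds it open.
- trays: Two stacked polypropylene trays (pale blue over white), fixed, 190 (x) x 270 (y) mm, rims 62 mm above the vanity top; the upper tray's floor is 33 mm up, inside 174 x 254 mm, walls 3 mm. Origin: centre of the underside.
- tube_slim: Closed white plastic travel tube with a flat cap, 24 mm diameter, 95 mm long, about 40 g, standing upright in the upper tray. Origin: centre of its underside, z up along the tube. The only one that goes into the bore. Which of the three places in the row it has varies; the tubes stand some 80 mm apart along the tray's y.
- tube_medium: Closed white plastic travel tube with a flat cap, 31 mm diameter, 95 mm long, about 40 g, standing upright in the upper tray. Origin: centre of its underside, z up along the tube. Too wide for the bore; stays in the tray.
- tube_thick: Closed white plastic travel tube with a flat cap, 36 mm diameter, 95 mm long, about 40 g, standing upright in the upper tray. Origin: centre of its underside, z up along the tube. Too wide for the bore; stays in the tray.
- lens_case: Bystander: white twist-cap lens case, 73 x 34 x 18 mm, lying in the upper tray. Origin under its centre.
- tweezers: Bystander: clear plastic tweezers, about 100 x 18 x 6 mm, lying in the upper tray. Origin under the middle.
- ring_dish: Bystander: sage ceramic ring dish, 84 mm across, 24 mm high, on the vanity top.
- lotion: Bystander: white bottle, 56 mm diameter, 150 mm high, at the back.
- tumbler: Bystander: white ceramic tumbler, 72 mm across, 95 mm high, at the back.
- cream_jar: Bystander: amber jar, 60 mm diameter, 45 mm high, at the back.

How it is judged:
By the outcome, as a careful person would: the job done as asked, in the order asked, and still so for the second after the job is handed in, while the arm keeps its last pose, push and grip.
It also fails if it takes over 53 s, if anything falls off the work surface, if the arm or the gripper's body presses on something with over 40 N, if the wrist force passes 120 N, or if a joint passes its speed limit or range.

## Working session

There is one attempt and no reset: what is moved stays moved. The work goes in short steps, Python scripts to look and compute and a tool call to move; the robot and the scene stay as the last step left them, time stands still between calls to the robot, and variables do not carry over. Pictures are saved under pics/ and viewed, and the job is handed in when it is done.

Besides the shell and the picture viewer there is one more tool, called after "Emit:" by a JSON object that holds its "op" and its "data". play_rows: Moves the arm, as the interface text tells. Its arguments: {"type":"object","properties":{"moves":{"type":"array","items":{"type":"array"}},"grip_force":{"type":"number"}},"required":["moves"]}

```bash
ls; mkdir -p pics; python3 - <<'E'
from bench import *
import cv2
s=read_state(); print(s)
for n in("side","top"):
    p=camera(n); cv2.imwrite(f"pics/{n}0.png",p["frame"][:,:,::-1]); print(n,p["intrinsics"],p["camera_from_world"])
    for q in["case","bore_mouth","lid_pull","lid_hinge","tube_slim","tube_medium","tube_thick","trays","lens_case","tweezers"]:
        print(q,[(x["conf"],x["at"]) for x in recognise(p,q)][:4])
E
```

```text
pics
{'time': 0.0, 'joint_positions': array([-1.33160427,  0.33284176, -0.06469598,  1.46096462,  0.02156888,
        1.34990984, -0.08851586]), 'joint_vel': array([ 2.61699635e-03, -5.94183808e-04, -2.55849336e-04,  1.06876153e-03,
        2.90282613e-05,  1.36199212e-03, -2.85660567e-04]), 'joint_torque': array([ 1.01991063e-04, -6.23263764e+01,  2.46049563e-02, -3.89904070e+01,
       -6.14068843e-02,  3.96992743e-02,  1.32285600e-04]), 'ee_pos': array([0.16164452, 0.60328436, 0.19866163]), 'eef_rot': array([ 1.30525016e-01,  9.91444759e-01, -7.10992836e-04, -7.36715007e-05]), 'ft_force': array([ 1.07373021,  0.8445292 , -0.02517191]), 'torque': array([0.03099422, 0.01036821, 0.015673  ]), 'width': 0.08732259811906384}
side [[583.4771455    0.         321.2774349 ]
 [  0.         583.4771455  240.33262958]
 [  0.           0.           1.        ]] [[-0.91806574 -0.39614603  0.01495369  0.54313926]
 [-0.24091439  0.5275666  -0.81463718  0.20473526]
 [ 0.31482622 -0.75149305 -0.5797781   0.92881498]
 [ 0.          0.          0.          1.        ]]
case [(0.94, [364.5, 207.8])]
b
[... 576 characters left out ...]
       ]] [[-0.01057138 -0.99994177  0.00216723  0.03918131]
 [-0.99133972  0.01019667 -0.13092591  0.56132491]
 [ 0.13089619 -0.00353253 -0.99138979  1.24669484]
 [ 0.          0.          0.          1.        ]]
case [(0.97, [429.9, 224.8])]
bore_mouth [(0.79, [428.3, 224.4]), (0.74, [277.4, 149.7]), (0.56, [344.7, 309.1])]
lid_pull [(0.93, [447.0, 222.4]), (0.17, [342.4, 308.0])]
lid_hinge [(0.9, [433.2, 226.0]), (0.73, [237.4, 243.9])]
tube_slim [(0.65, [448.0, 222.7]), (0.61, [241.2, 241.9])]
tube_medium [(0.77, [274.3, 246.8]), (0.48, [449.0, 222.1])]
tube_thick [(0.88, [199.2, 243.4])]
trays [(0.81, [241.5, 253.4])]
lens_case [(0.82, [261.2, 219.5])]
tweezers [(0.59, [238.7, 278.9])]
```

View pics/side0.png

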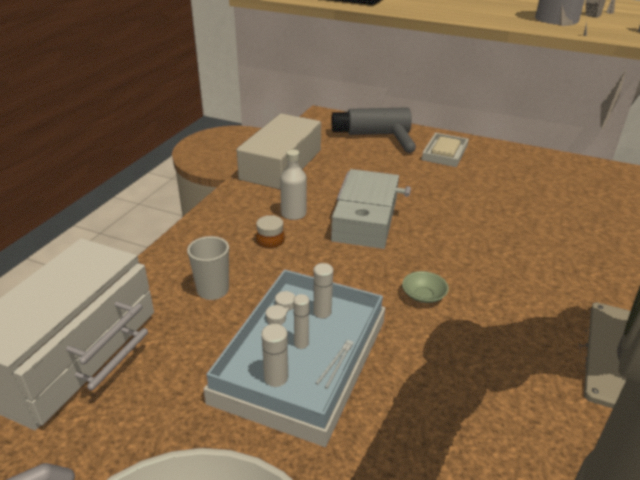

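View pics/top0.png

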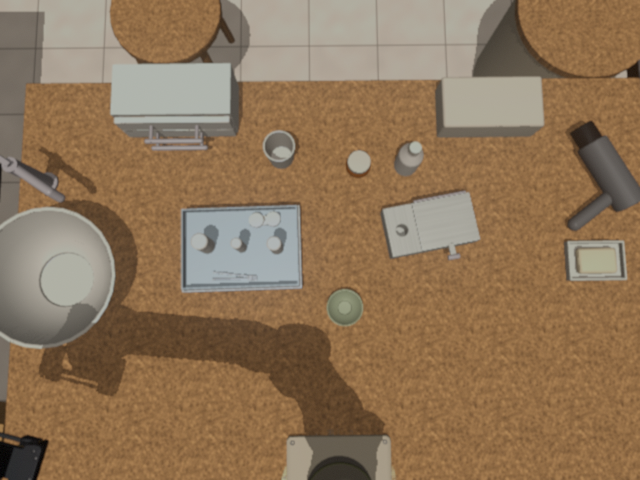

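The top view shows the case at about (430,225) with its bore at (402,230) and its pull at (454,252). The slim tube is the middle one in the tray, at about (238,244). The side view agrees: the thin middle tube is at (302,321). Next I'll zoom in and localise.

```bash
cat > h.py <<'E'
import numpy as np, cv2
from bench import *
from scipy.spatial.transform import Rotation as R
def ray(p,uv,z):
    K=p["intrinsics"];T=p["camera_from_world"]
    d=T[:3,:3].T@np.linalg.solve(K,[uv[0],uv[1],1]); o=-T[:3,:3].T@T[:3,3]
    return o+d*(z-o[2])/d[2]
def proj(p,X):
    T=p["camera_from_world"]; c=T[:3,:3]@np.asarray(X,float)+T[:3,3]; c=p["intrinsics"]@c; return c[:2]/c[2]
def crop(p,x0,y0,w,h,s,name):
    im=cv2.resize(p["frame"][y0:y0+h,x0:x0+w,::-1],None,fx=s,fy=s,interpolation=cv2.INTER_CUBIC); cv2.imwrite("pics/"+name,im)
E
python3 - <<'E'
from h import *
p=camera("top"); crop(p,370,180,120,90,6,"t_case.png"); crop(p,175,195,135,100,5,"t_tray.png")
m=masks_of(p,"case")[0]; c=max(cv2.findContours(m["region"].astype(np.uint8),0,1)[0],key=cv2.contourArea); print(cv2.minAreaRect(c))
p2=camera("side"); crop(p2,320,160,100,90,6,"s_case.png"); crop(p2,205,250,190,190,3,"s_tray.png")
E
```

```text
((430.8077087402344, 230.5384521484375), (64.91443634033203, 92.7629165649414), 78.69007110595703)
```

View pics/t_case.png

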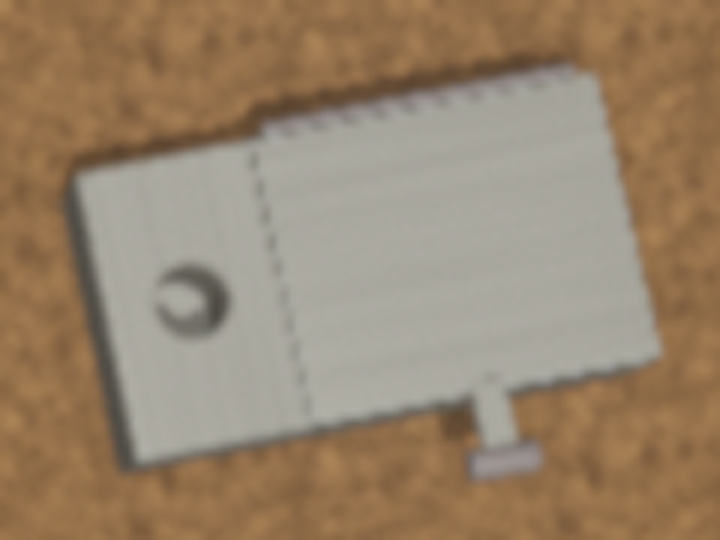

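View pics/t_tray.png

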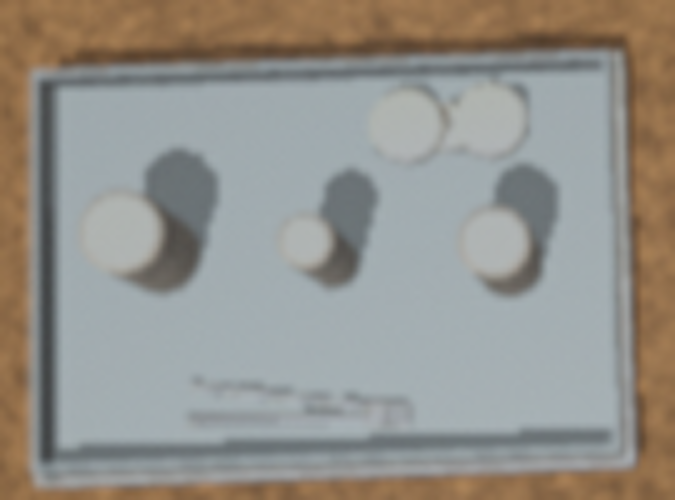

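View pics/s_case.png

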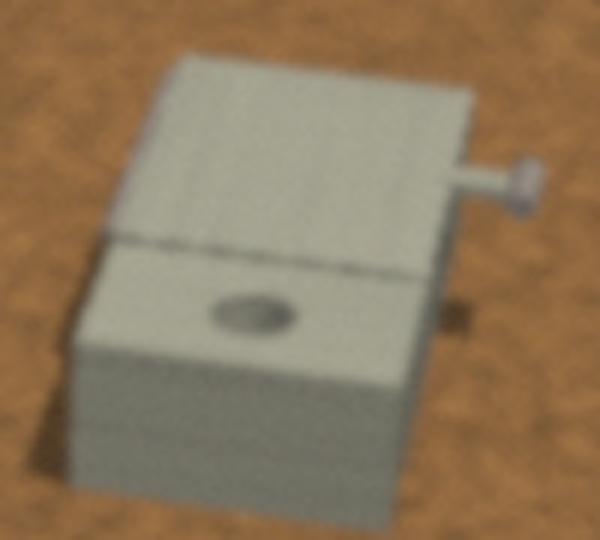

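View pics/s_tray.png

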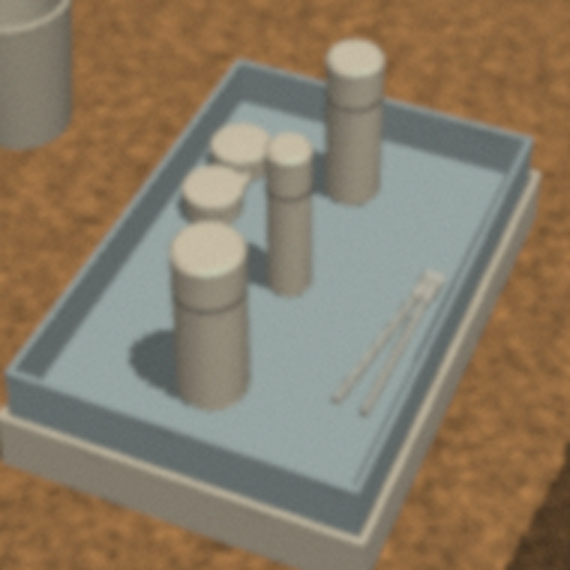

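```bash
cat > fit.py <<'E'
from h import *
from scipy.optimize import least_squares
pt=camera("top");ps=camera("side")
t=lambda u,v,x0,y0,s:np.array([(u+.5)/s-.5+x0,(v+.5)/s-.5+y0])
obs=[]
for (u,v),L in [((75,172),(55,100,60)),((135,467),(-55,100,60)),((660,355),(-55,-100,64)),((193,300),(0,67.5,60)),((505,460),(-81,-32.5,66))]:
    obs.append((pt,t(u,v,370,180,6),L))
for (u,v),L in [((78,342),(55,100,60)),((402,388),(-55,100,60)),((473,92),(-55,-100,64)),((254,314),(0,67.5,60)),((525,185),(-81,-32.5,63))]:
    obs.append((ps,t(u,v,320,160,6),L))
def W(q,L): 
    c,s=np.cos(q[2]),np.sin(q[2]); return [q[0]+c*L[0]/1e3-s*L[1]/1e3,q[1]+s*L[0]/1e3+c*L[1]/1e3,L[2]/1e3]
f=lambda O:(lambda q:np.concatenate([proj(p,W(q,L))-uv for p,uv,L in O]))
for O in(obs,obs[:5],obs[5:]):
    r=least_squares(f(O),[.55,-.2,-.17],loss="soft_l1"); q=r.x
    print(q.round(4),r.fun.round(1),"bore",np.round(W(q,(0,67.5,60)),4),"pull",np.round(W(q,(-81,-32.5,63)),4),"hinge",np.round(W(q,(55,-32.5,60)),4))
tt=t(307,241,175,195,5);tt2=t(290,149,205,250,3)
print("tube",ray(pt,tt,.128),ray(ps,tt2,.128))
for u,v in((122,232),(495,243)): print(ray(pt,t(u,v,175,195,5),.128))
print(R.from_quat(read_state()["eef_rot"]).as_matrix().round(3))
E
python3 fit.py
```

```text
[ 0.5798 -0.2129  0.1883] [-0.   1.4  0.4 -0.1  0.6  0.7 -0.4  0.9 -0.1  0.5 -0.9  0.  -0.2 -0.3
 -0.4 -0.8 -0.5 -0.3 -0.5  0.4] bore [ 0.5671 -0.1466  0.06  ] pull [ 0.5063 -0.26    0.063 ] hinge [ 0.6399 -0.2345  0.06  ]
[ 0.5813 -0.2128  0.1857] [-0.   0.6  0.3 -0.9  0.5  0.2 -0.4  0.2 -0.3 -0.2] bore [ 0.5688 -0.1465  0.06  ] pull [ 0.5077 -0.2597  0.063 ] hinge [ 0.6413 -0.2346  0.06  ]
[ 0.5786 -0.2128  0.1879] [-0.5  0.2  0.3 -0.1  0.1 -0.7  0.  -0.1 -0.   0.6] bore [ 0.566  -0.1465  0.06  ] pull [ 0.5051 -0.2598  0.063 ] hinge [ 0.6387 -0.2344  0.06  ]
tube [0.53498663 0.21411086 0.128     ] [0.53198281 0.21713447 0.128     ]
[0.5396285  0.29239256 0.128     ]
[0.53331457 0.13460594 0.128     ]
[[-0.966  0.259 -0.   ]
 [ 0.259  0.966  0.   ]
 [ 0.     0.    -1.   ]]
```

The slim tube is at about (0.5335, 0.2156) and the bore at (0.5675, -0.1465). The case yaw is about 0.188 rad. I'll use one tool yaw for everything, with tool x along case +x.

```bash
cat >> h.py <<'E'
YAW=0.188
def Rt(yaw=YAW,tilt=0.):
    c,s=np.cos(yaw),np.sin(yaw); M=np.array([[c,s,0],[s,-c,0],[0,0,-1.]]).T
    return R.from_matrix(M)*R.from_rotvec([0,tilt,0])
def goto(pos,Rg=None,pr=True):
    s=read_state(); R0=R.from_quat(s["eef_rot"]); Rg=Rg or Rt()
    d=R0.inv().apply(np.array(pos)-s["ee_pos"])*100; a=(R0.inv()*Rg).as_rotvec()
    print("shift cm",d.round(2),"turn",a.round(3),"at",s["ee_pos"].round(4),"t",round(s["time"],2),"w",round(s["width"],4),"F",s["ft_force"].round(1))
E
python3 -c "
from h import *
goto([.5335,.2156,.2])"
```

```text
shift cm [-45.96 -27.87  -0.06] turn [-0.    -0.     2.692] at [0.1618 0.6037 0.1995] t 1.35 w 0.0869 F [ 0.3 -0.2  0.6]
```

Emit:
{"op": "play_rows", "data": {"moves": [[[-46, -27.9, 0], [0, 0, 2.692], 5], [[-46, -27.9, 0], [0, 0, 2.692], 5], [[-46, -27.9, 0], [0, 0, 2.692], 5], [[-46, -27.9, 0], [0, 0, 2.692], 5], [[-46, -27.9, 0], [0, 0, 2.692], 5], [[-46, -27.9, 0], [0, 0, 2.692], 5], [[-46, -27.9, 0], [0, 0, 2.692], 5], [[-46, -27.9, 0], [0, 0, 2.692], 5]], "grip_force": 15}}

```text
time: 2.35
ee_pos: [0.5088, 0.2411, 0.1998]
eef_rot: [0.773, 0.634, 0.001, -0.0]
ft_force: [0.2, 0.4, 0.8]
width: 0.0501
```

```bash
python3 -c "
from h import *
goto([.5335,.2156,.2])"
```

```text
shift cm [-2.02  2.92 -0.02] turn [-0.000e+00 -1.000e-03  1.186e+00] at [0.5088 0.2411 0.1998] t 2.35 w 0.0501 F [0.2 0.4 0.8]
```

Emit:
{"op": "play_rows", "data": {"moves": [[[-2, 2.9, 0], [0, 0, 1.186], 5], [[-2, 2.9, 0], [0, 0, 1.186], 5], [[-2, 2.9, 0], [0, 0, 1.186], 5], [[-2, 2.9, 0], [0, 0, 1.186], 5], [[-2, 2.9, 0], [0, 0, 1.186], 5], [[-2, 2.9, 0], [0, 0, 1.186], 5], [[-2, 2.9, 0], [0, 0, 1.186], 5], [[-2, 2.9, 0], [0, 0, 1.186], 5]]}}

```text
time: 3.35
ee_pos: [0.5322, 0.2176, 0.1995]
eef_rot: [0.995, 0.097, 0.0, -0.0]
ft_force: [0.4, -0.1, -0.0]
width: 0.0501
```

```bash
python3 -c "
from h import *
p=camera('side'); crop(p,180,150,240,240,2.5,'s1.png')
p=camera('top'); crop(p,175,150,160,150,4,'t1.png')
goto([.5335,.2156,.2]);goto([.5335,.2156,.093])"
```

```text
shift cm [ 0.08  0.22 -0.05] turn [-0.    -0.     0.008] at [0.5322 0.2176 0.1995] t 3.45 w 0.0497 F [-0.1  0.3 -0.2]
shift cm [ 0.08  0.22 10.65] turn [-0.    -0.     0.008] at [0.5322 0.2176 0.1995] t 3.45 w 0.0497 F [-0.1  0.3 -0.2]
```

View pics/s1.png

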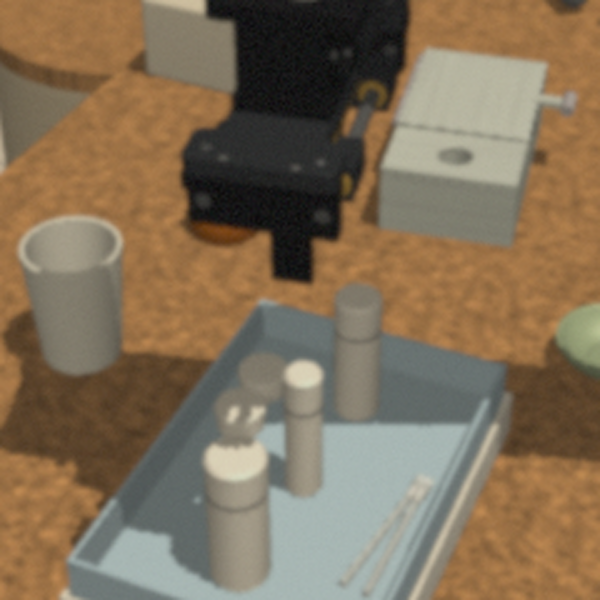

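The gripper is centred above the slim tube, with its finger tip near (297,261) in the side view, so I'll descend.

Emit:
{"op": "play_rows", "data": {"moves": [[[0.1, 0.2, 3], [0, 0, 0.008], 5], [[0.1, 0.2, 6], [0, 0, 0.008], 5], [[0.1, 0.2, 9], [0, 0, 0.008], 5], [[0.1, 0.2, 10.6], [0, 0, 0.008], 5], [[0.1, 0.2, 10.6], [0, 0, 0.008], 5], [[0.1, 0.2, 10.6], [0, 0, 0.008], 5]]}}

```text
time: 4.2
ee_pos: [0.5344, 0.216, 0.0946]
eef_rot: [0.996, 0.093, 0.001, -0.0]
ft_force: [0.6, -0.2, 0.3]
width: 0.0501
```

```bash
python3 -c "
from h import *
p=camera('side'); crop(p,180,150,240,240,2.5,'s2.png')
p=camera('top'); crop(p,175,150,160,150,4,'t2.png')
goto([.5335,.2156,.093])"
```

```text
shift cm [-0.09  0.03  0.17] turn [-0.001 -0.002 -0.002] at [0.5344 0.2161 0.0947] t 4.3 w 0.05 F [ 1.1 -0.4 -0.8]
```

View pics/s2.png

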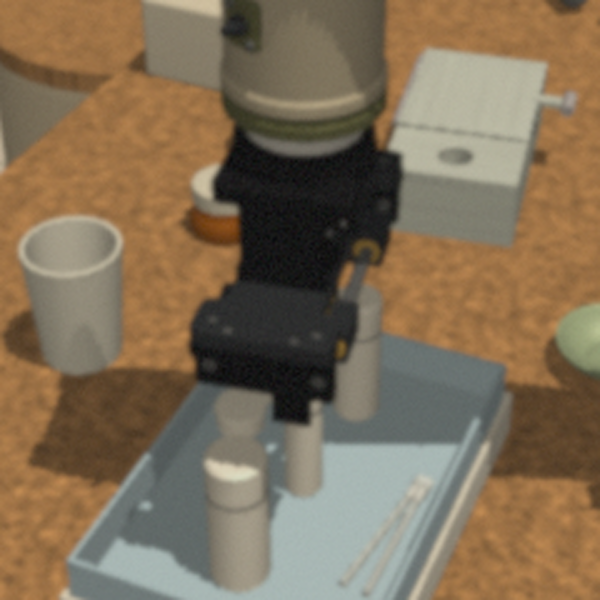

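```bash
python3 -c "
from h import *
p=camera('side');s=read_state();Rr=R.from_quat(s['eef_rot'])
for o in [(0,0,0),(0.0095,-.04,0),(-.0095,-.04,0),(.0095,-.025,0),(-.0095,-.025,0)]:
  print(o,((proj(p,s['ee_pos']+Rr.apply(o))-[180,150])*2.5).round(0))
for x in (.5335,.53,.537): print(((proj(p,[x,.2156,.033])-[180,150])*2.5).round(0))
"
```

```text
(0, 0, 0) [301. 413.]
(0.0095, -0.04, 0) [268. 456.]
(-0.0095, -0.04, 0) [300. 462.]
(0.0095, -0.025, 0) [275. 439.]
(-0.0095, -0.025, 0) [306. 444.]
[303. 486.]
[308. 487.]
[298. 484.]
```

View pics/t2.png

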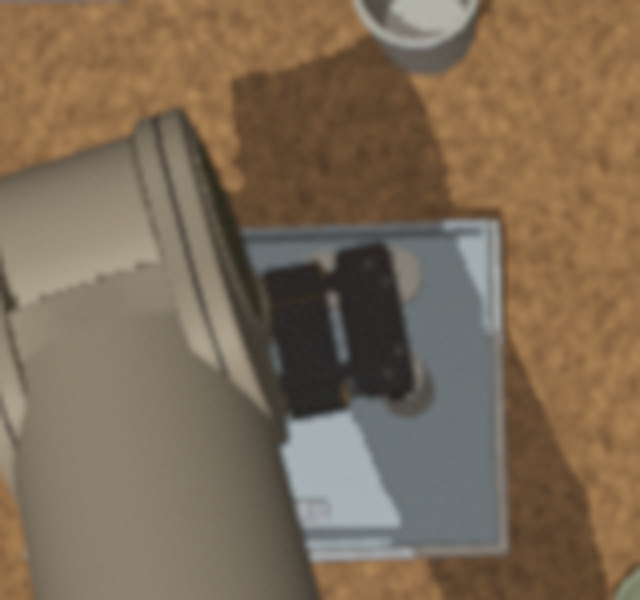

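```bash
python3 -c "
from h import *
p=camera('side'); crop(p,250,250,80,80,8,'s3.png')"
```

```text
(no output)
```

View pics/s3.png

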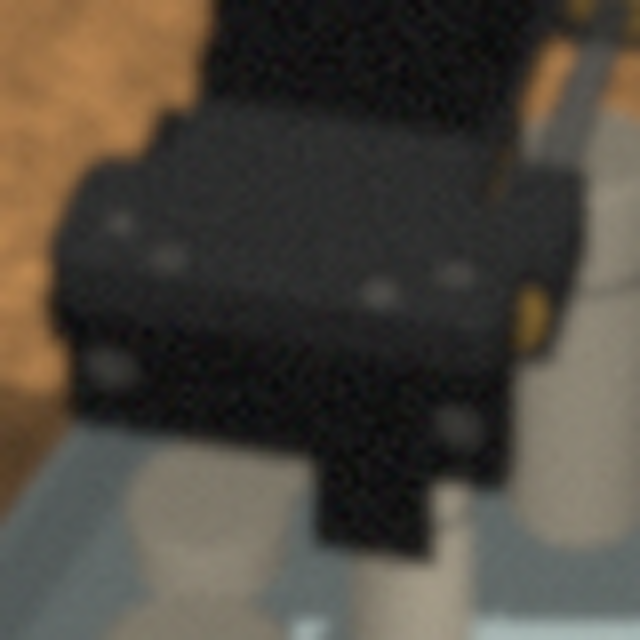

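```bash
python3 -c "
from h import *
p=camera('side');s=read_state();Rr=Rt()
for P in ([.5322,.2176,.1995],s['ee_pos']):
 print(P)
 for x in(.0095,-.0095):
  for y in(-.025,-.04):
   print(x,y,proj(p,P+Rr.apply([x,y,0])).round(0),'z+13',proj(p,P+Rr.apply([x,y,-.013])).round(0))
 for x in(.0375,-.0375):
  for y in (-.095,-.05,): print('body',x,y,proj(p,P+Rr.apply([x,y,-.07])).round(0))
"
```

```text
[0.5322, 0.2176, 0.1995]
0.0095 -0.025 [290. 271.] z+13 [289. 263.]
0.0095 -0.04 [287. 277.] z+13 [286. 270.]
-0.0095 -0.025 [303. 273.] z+13 [303. 265.]
-0.0095 -0.04 [300. 280.] z+13 [300. 272.]
body 0.0375 -0.095 [251. 257.]
body 0.0375 -0.05 [262. 236.]
body -0.0375 -0.095 [311. 266.]
body -0.0375 -0.05 [320. 244.]
[0.53397495 0.21590808 0.0941031 ]
0.0095 -0.025 [290. 326.] z+13 [290. 319.]
0.0095 -0.04 [288. 333.] z+13 [287. 326.]
-0.0095 -0.025 [303. 328.] z+13 [303. 321.]
-0.0095 -0.04 [300. 335.] z+13 [300. 328.]
body 0.0375 -0.095 [255. 320.]
body 0.0375 -0.05 [265. 298.]
body -0.0375 -0.095 [310. 329.]
body -0.0375 -0.05 [318. 306.]
```

```bash
python3 -c "
from h import *
p=camera('top');s=read_state();Rr=Rt();P=s['ee_pos']
f=lambda o:((proj(p,P+Rr.apply(o))-[175,150])*4).round(0)
for z in(-.07,-.1,-.15):
 for y in(.095,.08,.06): print(z,y,f([.0375,y,z]),f([-.0375,y,z]))
"
```

```text
-0.07 0.095 [399. 258.] [426. 400.]
-0.07 0.08 [370. 264.] [397. 406.]
-0.07 0.06 [332. 272.] [359. 414.]
-0.1 0.095 [394. 249.] [422. 394.]
-0.1 0.08 [364. 254.] [392. 400.]
-0.1 0.06 [325. 262.] [353. 408.]
-0.15 0.095 [385. 231.] [414. 383.]
-0.15 0.08 [355. 237.] [384. 389.]
-0.15 0.06 [314. 245.] [342. 397.]
```

The gripper straddles the tube in both views, though the tips look about 1 cm higher than the stated TCP. This grasp height works either way, so I'll close.

Emit:
{"op": "play_rows", "data": {"moves": [[[0, 0, 0], [0, 0, 0], 2.2], [[0, 0, 0], [0, 0, 0], 2.0], [[0, 0, 0], [0, 0, 0], 1.8], [[0, 0, 0], [0, 0, 0], 1.8]], "grip_force": 12}}

```text
time: 5.0
ee_pos: [0.5336, 0.2157, 0.0934]
eef_rot: [0.996, 0.093, -0.0, -0.0]
ft_force: [1.0, -0.3, 0.4]
width: 0.0233
```

```bash
python3 -c "
from h import *
p=camera('side'); crop(p,230,240,110,110,6,'s4.png');goto([.5335,.2156,.093])"
```

```text
shift cm [-0.01  0.01  0.04] turn [-0.     0.    -0.002] at [0.5336 0.2157 0.0934] t 5.05 w 0.0237 F [-0.9 -0.2 -0.3]
```

View pics/s4.png

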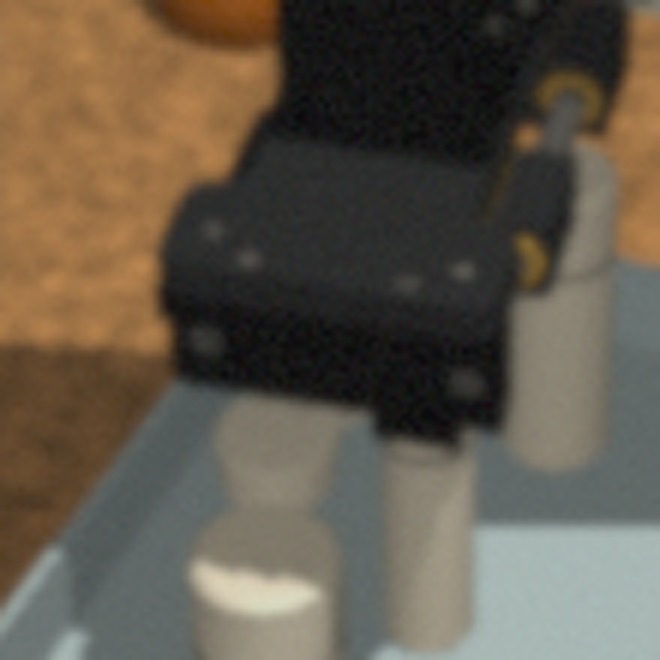

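It's gripped: the width of 23.7 mm matches the 24 mm tube. I'll lift it.

Emit:
{"op": "play_rows", "data": {"moves": [[[0, 0, -2], [0, 0, 0], 1.8], [[0, 0, -6], [0, 0, 0], 1.8], [[0, 0, -12], [0, 0, 0], 1.8], [[0, 0, -12], [0, 0, 0], 1.8], [[0, 0, -12], [0, 0, 0], 1.8]]}}

```text
time: 5.68
ee_pos: [0.5334, 0.2157, 0.2129]
eef_rot: [0.996, 0.093, -0.0, -0.0]
ft_force: [0.2, 0.7, -0.3]
width: 0.0234
```

```bash
python3 -c "
from h import *
goto([.5675,-.1465,.213])"
```

```text
shift cm [-3.340e+00  3.623e+01 -1.000e-02] turn [-0.     0.    -0.002] at [0.5334 0.2157 0.2129] t 5.67 w 0.0234 F [ 0.2  0.7 -0.3]
```

Emit:
{"op": "play_rows", "data": {"moves": [[[-0.4, 4, 0], [0, 0, 0], 1.8], [[-0.9, 9.5, 0], [0, 0, 0], 1.8], [[-1.4, 15, 0], [0, 0, 0], 1.8], [[-1.9, 20.5, 0], [0, 0, 0], 1.8], [[-2.4, 26, 0], [0, 0, 0], 1.8], [[-2.9, 31.5, 0], [0, 0, 0], 1.8], [[-3.3, 36.2, 0], [0, 0, 0], 1.8], [[-3.3, 36.2, 0], [0, 0, 0], 1.8]]}}

```text
time: 6.68
ee_pos: [0.5664, -0.1509, 0.2119]
eef_rot: [0.996, 0.089, -0.001, 0.001]
ft_force: [-0.5, 0.3, -0.6]
width: 0.0234
```

Emit:
{"op": "play_rows", "data": {"moves": [[[0, 0, 3], [0, 0, 0], 1.8], [[0, 0, 6.5], [0, 0, 0], 1.8], [[0, 0, 6.5], [0, 0, 0], 1.8], [[0, 0, 6.5], [0, 0, 0], 1.8]]}}

```text
time: 7.18
ee_pos: [0.5684, -0.1458, 0.1491]
eef_rot: [0.996, 0.093, 0.0, 0.0]
ft_force: [0.5, 0.0, -1.1]
width: 0.0234
```

```bash
python3 -c "
from h import *
p=camera('side'); crop(p,310,120,120,120,5,'s5.png')
p=camera('top'); crop(p,340,160,140,110,5,'t5.png')
goto([.5675,-.1465,.1475])"
```

```text
shift cm [-0.13  0.01  0.22] turn [ 0.    -0.002 -0.002] at [ 0.5688 -0.1461  0.1497] t 7.28 w 0.0231 F [-0.4 -1.4 -0.4]
```

View pics/s5.png

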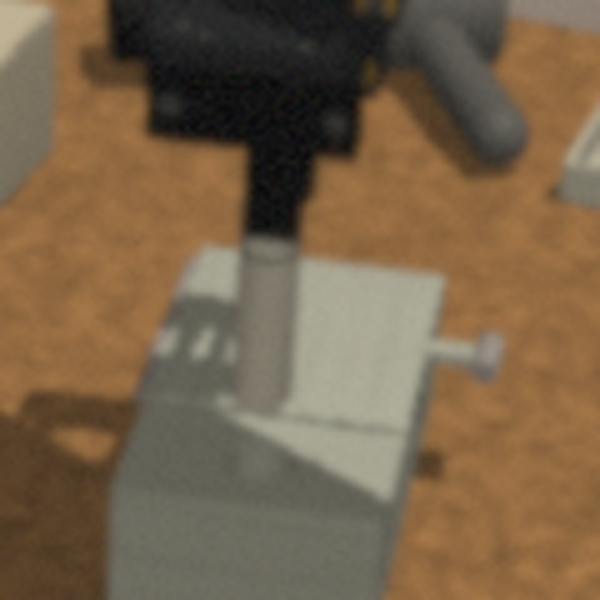

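View pics/t5.png

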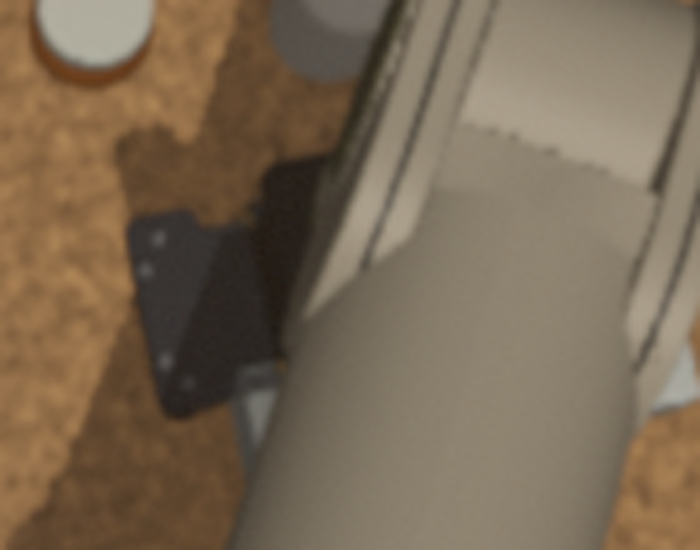

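```bash
python3 -c "
from h import *
p=camera('side')
f=lambda X:((proj(p,X)-[310,120])*5+2).round(1)
for x,y in((.5675,-.1465),(.5688,-.1461),(.566,-.1465)):
  print(x,y,'bore',f([x,y,.06]),'base',f([x,y,.089]),'seam',f([x,y,.158]))
crop(p,340,160,45,70,9,'s6.png')
"
```

```text
0.5675 -0.1465 bore [258.3 460.2] base [262.3 399.1] seam [272.2 246.1]
0.5688 -0.1461 bore [255. 460.] base [258.9 398.8] seam [268.7 245.9]
0.566 -0.1465 bore [261.8 461.1] base [265.8 399.9] seam [275.9 246.9]
```

View pics/s6.png

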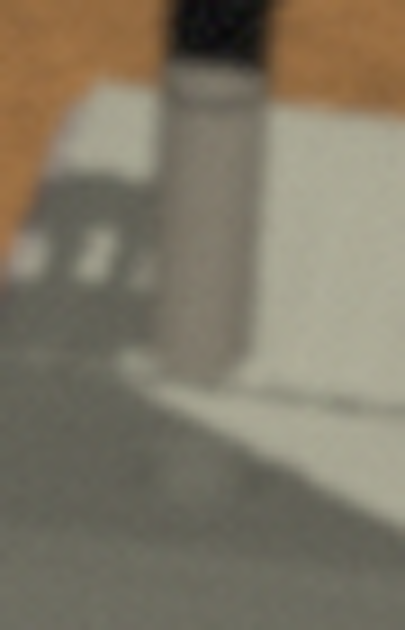

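Emit:
{"op": "play_rows", "data": {"moves": [[[-0.1, 0, 0.5], [0, 0, 0], 1.8], [[-0.1, 0, 1], [0, 0, 0], 1.8], [[-0.1, 0, 1], [0, 0, 0], 1.8], [[-0.1, 0, 1], [0, 0, 0], 1.8]]}}

```text
time: 7.82
ee_pos: [0.5671, -0.1464, 0.1384]
eef_rot: [0.996, 0.093, -0.0, -0.0]
ft_force: [0.7, -0.4, 0.4]
width: 0.0232
```

```bash
python3 -c "
from h import *
p=camera('side'); crop(p,340,160,45,70,9,'s7.png')
goto([.5675,-.1465,.1475])"
```

```text
shift cm [ 0.03  0.02 -0.9 ] turn [ 0.    -0.    -0.002] at [ 0.5671 -0.1464  0.1385] t 7.88 w 0.0233 F [ 0.3 -0.7 -0.3]
```

View pics/s7.png

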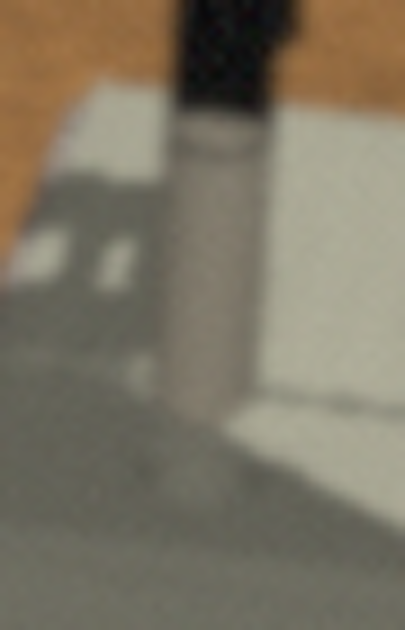

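Emit:
{"op": "play_rows", "data": {"moves": [[[0, 0, 0.6], [0, 0, 0], 1.8], [[0, 0, 1.2], [0, 0, 0], 1.8], [[0, 0, 1.7], [0, 0, 0], 1.8], [[0, 0, 2.1], [0, 0, 0], 1.8], [[0, 0, 2.5], [0, 0, 0], 1.8], [[0, 0, 2.5], [0, 0, 0], 1.8]], "grip_force": 12}}

```text
time: 8.62
ee_pos: [0.5669, -0.1463, 0.1131]
eef_rot: [0.996, 0.093, -0.0, -0.0]
ft_force: [-0.2, -0.0, 0.5]
width: 0.0233
```

```bash
python3 -c "
from h import *
p=camera('side'); crop(p,330,130,65,90,7,'s8.png')
goto([.5675,-.1465,.0704])"
```

```text
shift cm [0.04 0.03 4.29] turn [-0.     0.    -0.002] at [ 0.5671 -0.1463  0.1133] t 8.68 w 0.0233 F [0.6 0.1 0.2]
```

View pics/s8.png

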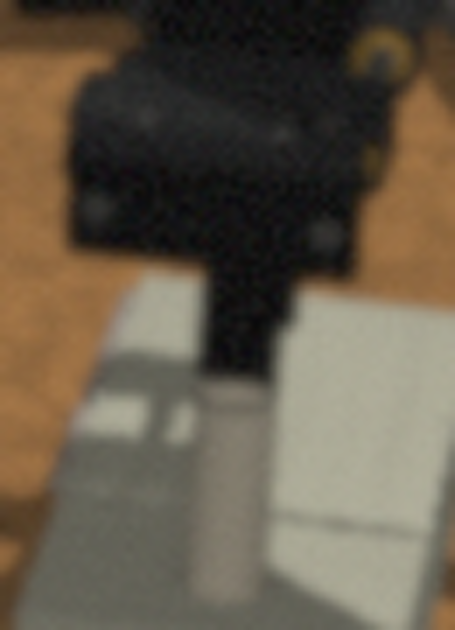

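There's no force with the base about 7 mm below the bore mouth, so it has entered. Continuing down.

Emit:
{"op": "play_rows", "data": {"moves": [[[0, 0, 0.7], [0, 0, 0], 1.8], [[0, 0, 1.4], [0, 0, 0], 1.8], [[0, 0, 2.1], [0, 0, 0], 1.8], [[0, 0, 2.8], [0, 0, 0], 1.8], [[0, 0, 3.4], [0, 0, 0], 1.8], [[0, 0, 3.9], [0, 0, 0], 1.8], [[0, 0, 4.1], [0, 0, 0], 1.8], [[0, 0, 4.1], [0, 0, 0], 1.8]]}}

```text
time: 9.68
ee_pos: [0.5671, -0.1463, 0.0724]
eef_rot: [0.996, 0.093, -0.0, -0.0]
ft_force: [0.7, -0.3, -0.7]
width: 0.0236
```

```bash
python3 -c "
from h import *
p=camera('side'); crop(p,330,130,65,100,6,'s9.png')
goto([.5675,-.1465,.0704])"
```

```text
shift cm [0.03 0.02 0.21] turn [ 0.    -0.    -0.002] at [ 0.5672 -0.1464  0.0725] t 9.72 w 0.0235 F [ 0.3  0.2 -0.8]
```

View pics/s9.png

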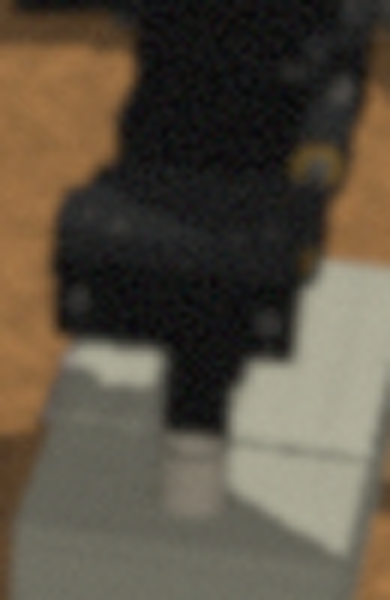

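Emit:
{"op": "play_rows", "data": {"moves": [[[0, 0, 0.15], [0, 0, 0], 1.8], [[0, 0, 0.3], [0, 0, 0], 1.8], [[0, 0, 0.4], [0, 0, 0], 1.8], [[0, 0, 0.4], [0, 0, 0], 1.8]]}}

```text
time: 10.22
ee_pos: [0.5685, -0.1469, 0.0701]
eef_rot: [0.996, 0.093, 0.002, 0.0]
ft_force: [-1.7, -0.8, 10.8]
width: 0.0231
```

The floor is reached at z = 0.0701 (0.0704 expected), with 10.8 N up. Releasing, then retreating up.

Emit:
{"op": "play_rows", "data": {"moves": [[[0, 0, -0.2], [0, 0, 0], 3], [[0, 0, -0.2], [0, 0, 0], 5], [[0, 0, -0.2], [0, 0, 0], 5], [[0, 0, -2], [0, 0, 0], 5], [[0, 0, -6], [0, 0, 0], 5], [[0, 0, -11], [0, 0, 0], 5], [[0, 0, -11], [0, 0, 0], 5]]}}

```text
time: 11.1
ee_pos: [0.5692, -0.1474, 0.1833]
eef_rot: [0.996, 0.092, 0.004, 0.001]
ft_force: [0.6, -0.6, -0.5]
width: 0.0501
```

```bash
python3 -c "
from h import *
p=camera('side'); crop(p,310,130,110,110,5,'s10.png')
goto([.5064,-.26,.18])
for z in(.06,.105): print(((proj(p,[.5675,-.1465,z])-[310,130])*5).round())"
```

```text
shift cm [-8.16  9.99  0.06] turn [ 0.001 -0.004 -0.002] at [ 0.5681 -0.1467  0.1809] t 11.15 w 0.0501 F [ 0.   0.  -1.2]
[256. 408.]
[263. 313.]
```

View pics/s10.png

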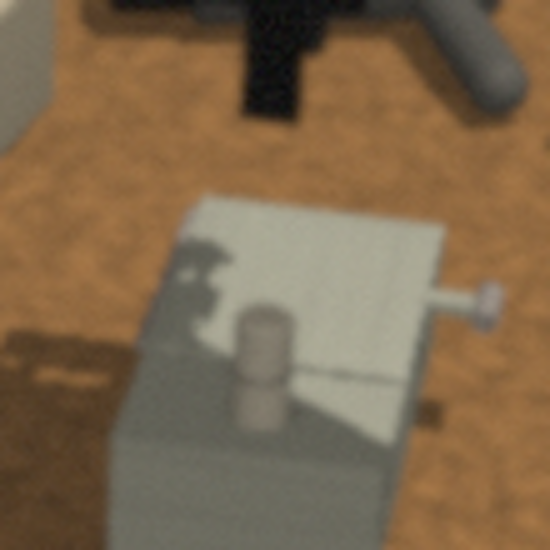

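The tube is seated: its top is at (265,313) in the crop, exactly where 45 mm of protrusion predicts. Now the lid pull.

Emit:
{"op": "play_rows", "data": {"moves": [[[-4, 5, 0], [0, 0, 0], 5], [[-8.1, 10, 0], [0, -0.004, 0], 5], [[-8.1, 10, 0], [0, -0.004, 0], 5], [[-8.1, 10, 0], [0, -0.004, 0], 5], [[-8.1, 10, 4], [0, -0.004, 0], 5], [[-8.1, 10, 7], [0, -0.004, 0], 5], [[-8.1, 10, 7], [0, -0.004, 0], 5]]}}

```text
time: 12.02
ee_pos: [0.5053, -0.2573, 0.1063]
eef_rot: [0.996, 0.094, -0.004, -0.001]
ft_force: [-0.2, 0.1, 0.0]
width: 0.0499
```

```bash
python3 -c "
from h import *
p=camera('side'); crop(p,340,110,100,110,6,'s11.png')
p=camera('top'); crop(p,380,180,110,100,6,'t11.png')
goto([.5064,-.26,.11]);goto([.5064,-.26,.041])"
```

```text
shift cm [-0.05  0.11 -0.09] turn [ 0.     0.004 -0.001] at [ 0.5067 -0.2588  0.1091] t 12.12 w 0.0498 F [-0.1  0.2  0.3]
shift cm [-0.03  0.11  6.81] turn [ 0.     0.004 -0.001] at [ 0.5067 -0.2588  0.1091] t 12.12 w 0.0498 F [-0.1  0.2  0.3]
```

View pics/s11.png

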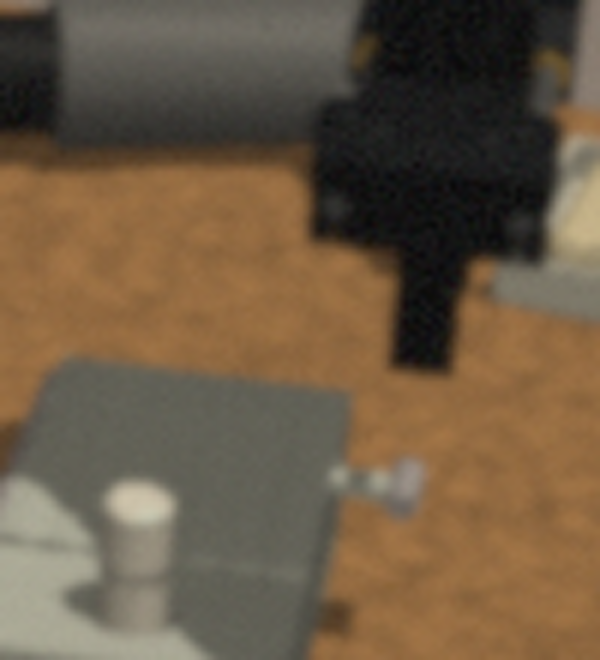

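View pics/t11.png

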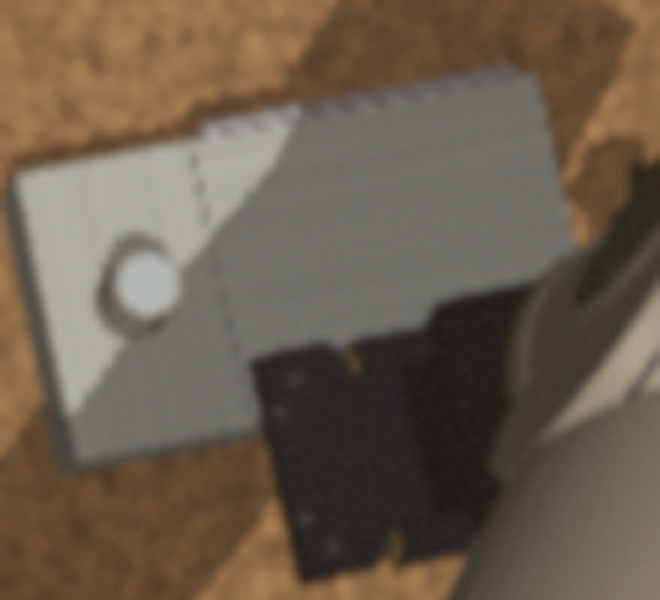

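Emit:
{"op": "play_rows", "data": {"moves": [[[0, 0.1, 2], [0, 0.004, 0], 5], [[0, 0.1, 4], [0, 0.004, 0], 5], [[0, 0.1, 6], [0, 0.004, 0], 5], [[0, 0.1, 6.8], [0, 0.004, 0], 5], [[0, 0.1, 6.8], [0, 0.004, 0], 5], [[0, 0.1, 6.8], [0, 0.004, 0], 5]]}}

```text
time: 12.88
ee_pos: [0.5063, -0.2609, 0.041]
eef_rot: [0.996, 0.093, 0.0, 0.0]
ft_force: [0.1, 0.8, 0.8]
width: 0.0498
```

```bash
python3 -c "
from h import *
p=camera('side'); crop(p,340,130,100,100,6,'s12.png')
goto([.5064,-.26,.041])"
```

```text
shift cm [ 0.02 -0.08  0.01] turn [ 0.    -0.001 -0.002] at [ 0.5063 -0.2609  0.0411] t 12.93 w 0.0499 F [ 0.2 -0.2  0. ]
```

View pics/s12.png

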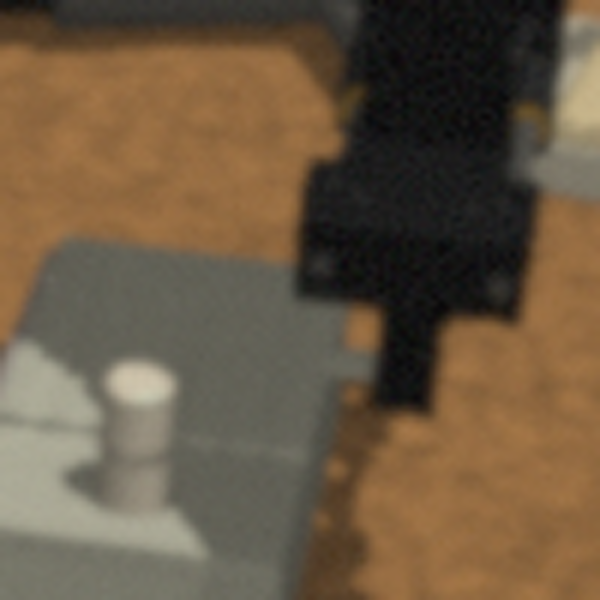

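The finger covers the bar at (407,367) in this crop, so I'll close on it.

Emit:
{"op": "play_rows", "data": {"moves": [[[0, -0.1, 0], [0, 0, 0], 3.2], [[0, -0.1, 0], [0, 0, 0], 2.8], [[0, -0.1, 0], [0, 0, 0], 2.3], [[0, -0.1, 0], [0, 0, 0], 2.0], [[0, -0.1, 0], [0, 0, 0], 2.0], [[0, -0.1, 0], [0, 0, 0], 2.0]], "grip_force": 15}}

```text
time: 13.68
ee_pos: [0.5061, -0.2612, 0.0409]
eef_rot: [0.996, 0.092, 0.001, 0.001]
ft_force: [1.8, -4.7, -1.3]
width: 0.0253
```

```bash
python3 - <<'E'
from h import *
goto([.5064,-.26,.041])
E
```

```text
shift cm [ 0.05 -0.11 -0.01] turn [ 0.002 -0.001 -0.003] at [ 0.5061 -0.2612  0.0409] t 13.68 w 0.0253 F [ 1.8 -4.7 -1.3]
```

```bash
cat > arc.py <<'E'
from h import *
import sys
d=.0221; r=np.hypot(.136,.003); phi=np.arctan2(.003,.136)
def tcp(th):   # case frame rel to shut bar pos: x fwd, z up ; tilt th/2
    b=np.array([.136-r*np.cos(th+phi), r*np.sin(th+phi)-.003]); t=th/2
    return b+d*np.array([-np.sin(t),-np.cos(t)]), t
def rows(th0,ths):
    p0,t0=tcp(th0); X=np.array([np.cos(t0),-np.sin(t0)*-1]); 
    # tool x at tilt t0 (rot about tool y by -t0): x' = x cos + z sin -> z is down => (cos,-sin)
    X=np.array([np.cos(t0),-np.sin(t0)]); Z=np.array([-np.sin(t0),-np.cos(t0)])
    for th in ths:
        p,t=tcp(th); D=(p-p0)*100; print(round(np.degrees(th)),[round(D@X,2),0,round(D@Z,2)],[0,round(t0-t,3),0])
D=np.radians
rows(0,D([3,6,10,14,18,22,26,30])); rows(D(30),D([34,38,42,46,50,54,57,60]))
E
python3 arc.py
```

```text
3 [np.float64(-0.02), 0, np.float64(-0.71)] [0, np.float64(-0.026), 0]
6 [np.float64(-0.01), 0, np.float64(-1.42)] [0, np.float64(-0.052), 0]
10 [np.float64(0.07), 0, np.float64(-2.37)] [0, np.float64(-0.087), 0]
14 [np.float64(0.21), 0, np.float64(-3.3)] [0, np.float64(-0.122), 0]
18 [np.float64(0.41), 0, np.float64(-4.22)] [0, np.float64(-0.157), 0]
22 [np.float64(0.68), 0, np.float64(-5.11)] [0, np.float64(-0.192), 0]
26 [np.float64(1.01), 0, np.float64(-5.99)] [0, np.float64(-0.227), 0]
30 [np.float64(1.4), 0, np.float64(-6.84)] [0, np.float64(-0.262), 0]
34 [np.float64(0.22), 0, np.float64(-0.9)] [0, np.float64(-0.035), 0]
38 [np.float64(0.5), 0, np.float64(-1.79)] [0, np.float64(-0.07), 0]
42 [np.float64(0.85), 0, np.float64(-2.64)] [0, np.float64(-0.105), 0]
46 [np.float64(1.25), 0, np.float64(-3.47)] [0, np.float64(-0.14), 0]
50 [np.float64(1.71), 0, np.float64(-4.27)] [0, np.float64(-0.175), 0]
54 [np.float64(2.22), 0, np.float64(-5.03)] [0, np.float64(-0.209), 0]
57 [np.float64(2.64), 0, np.float64(-5.57)] [0, np.float64(-0.236), 0]
60 [np.float64(3.08), 0, np.float64(-6.09)] [0, np.float64(-0.262), 0]
```

Emit:
{"op": "play_rows", "data": {"moves": [[[0, 0.05, -0.7], [0, -0.026, 0], 2.0], [[0, 0.05, -1.4], [0, -0.052, 0], 2.0], [[0.1, 0.05, -2.4], [0, -0.087, 0], 2.0], [[0.2, 0.05, -3.3], [0, -0.122, 0], 2.0], [[0.2, 0.05, -3.3], [0, -0.122, 0], 2.0]]}}

```text
time: 14.3
ee_pos: [0.5083, -0.2608, 0.0741]
eef_rot: [0.994, 0.093, -0.061, 0.007]
ft_force: [2.2, -5.4, -0.6]
width: 0.0256
```

```bash
cat >> arc.py <<'E'
E
python3 - <<'E'
from h import *
p=camera('side'); crop(p,330,100,110,120,5,'s13.png')
s=read_state();print(s['ee_pos'],s['ft_force'],s['width'])
import io,contextlib
with contextlib.redirect_stdout(io.StringIO()): import arc
D=np.radians
arc.rows(D(14),D([18,22,26,30,34,38,42,45]));arc.rows(D(45),D([48,51,54,57,60]))
E
```

```text
[ 0.50825591 -0.26079426  0.07381544] [ 3.34528819 -5.91717532 -1.18878352] 0.025570909672988928
18 [np.float64(0.09), 0, np.float64(-0.94)] [0, np.float64(-0.035), 0]
22 [np.float64(0.25), 0, np.float64(-1.86)] [0, np.float64(-0.07), 0]
26 [np.float64(0.47), 0, np.float64(-2.77)] [0, np.float64(-0.105), 0]
30 [np.float64(0.75), 0, np.float64(-3.66)] [0, np.float64(-0.14), 0]
34 [np.float64(1.1), 0, np.float64(-4.52)] [0, np.float64(-0.175), 0]
38 [np.float64(1.5), 0, np.float64(-5.35)] [0, np.float64(-0.209), 0]
42 [np.float64(1.96), 0, np.float64(-6.16)] [0, np.float64(-0.244), 0]
45 [np.float64(2.34), 0, np.float64(-6.73)] [0, np.float64(-0.271), 0]
48 [np.float64(0.25), 0, np.float64(-0.64)] [0, np.float64(-0.026), 0]
51 [np.float64(0.53), 0, np.float64(-1.27)] [0, np.float64(-0.052), 0]
54 [np.float64(0.84), 0, np.float64(-1.89)] [0, np.float64(-0.079), 0]
57 [np.float64(1.18), 0, np.float64(-2.48)] [0, np.float64(-0.105), 0]
60 [np.float64(1.55), 0, np.float64(-3.05)] [0, np.float64(-0.131), 0]
```

View pics/s13.png

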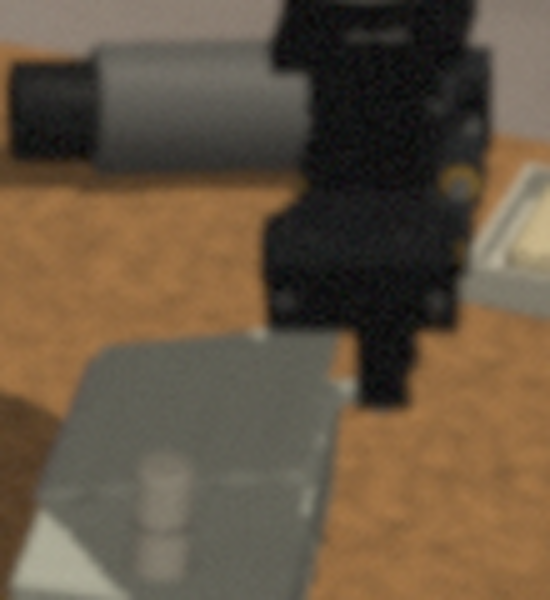

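The lid is lifting with the pull. Continuing to 45°.

Emit:
{"op": "play_rows", "data": {"moves": [[[0.1, 0.1, -0.95], [0, -0.035, 0], 2.0], [[0.25, 0.1, -1.85], [0, -0.07, 0], 2.0], [[0.5, 0.1, -2.75], [0, -0.105, 0], 2.0], [[0.75, 0.1, -3.65], [0, -0.14, 0], 2.0], [[1.1, 0.1, -4.5], [0, -0.175, 0], 2.0], [[1.5, 0.1, -5.35], [0, -0.209, 0], 2.0], [[1.95, 0.1, -6.15], [0, -0.244, 0], 2.0], [[2.35, 0.1, -6.75], [0, -0.271, 0], 2.0]]}}

```text
time: 15.35
ee_pos: [0.5388, -0.2551, 0.1377]
eef_rot: [0.976, 0.091, -0.196, 0.018]
ft_force: [0.6, -3.6, -2.0]
width: 0.0258
```

```bash
python3 - <<'E'
from h import *
p=camera('side'); crop(p,320,70,120,150,4,'s14.png')
s=read_state();print(s['ee_pos'],s['ft_force'],s['width'],R.from_quat(s['eef_rot']).as_matrix()[:,2],s['joint_positions'].round(2))
E
```

```text
[ 0.53927011 -0.25505607  0.13801791] [-4.27530417 -1.53510278  1.12222833] 0.02539018639333737 [-0.37979718 -0.07282396 -0.92219888] [-0.22  0.71  0.77  1.32 -0.22  1.61 -0.86]
```

View pics/s14.png

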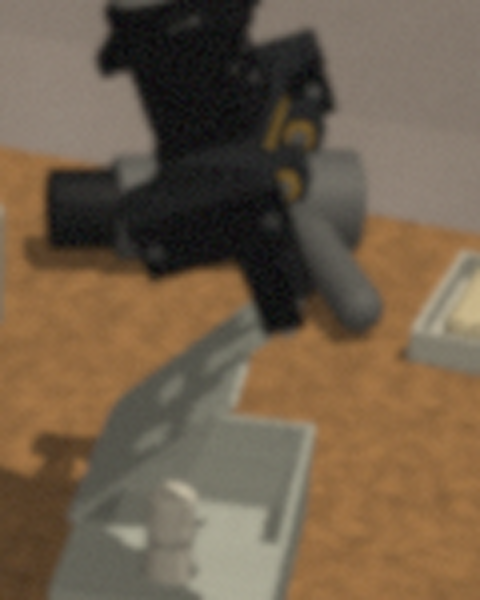

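Emit:
{"op": "play_rows", "data": {"moves": [[[0.25, 0, -0.65], [0, -0.026, 0], 2.0], [[0.55, 0, -1.25], [0, -0.052, 0], 2.0], [[0.85, 0, -1.9], [0, -0.079, 0], 2.0], [[1.2, 0, -2.5], [0, -0.105, 0], 2.0], [[1.55, 0, -3.05], [0, -0.131, 0], 2.0], [[1.55, 0, -3.05], [0, -0.131, 0], 2.0], [[1.55, 0, -3.05], [0, -0.131, 0], 2.0]]}}

```text
time: 16.27
ee_pos: [0.564, -0.2504, 0.1598]
eef_rot: [0.962, 0.089, -0.258, 0.024]
ft_force: [-1.8, -3.0, 1.4]
width: 0.025
```

```bash
cat > ang.py <<'E'
from h import *
s=read_state(); M=R.from_quat(s['eef_rot']).as_matrix(); b=s['ee_pos']-.0221*M[:,2]
cx=np.array([np.cos(YAW),np.sin(YAW),0])
for h in([.6399,-.2345,.06],[.6413,-.2346,.06],[.6387,-.2344,.06]):
    v=b-h; X=-v@cx; print("angle",np.degrees(np.arctan2(v[2],X)-np.arctan2(.003,.136)).round(2),"r",np.hypot(X,v[2]).round(4))
print("bar",b.round(4),s['ft_force'].round(1),s['width'],s['time'],"tilt",np.degrees(np.arccos(-M[2,2])))
E
python3 ang.py; python3 - <<'E'
from h import *
p=camera('side'); crop(p,320,60,120,160,4,'s15.png')
p=camera('top'); crop(p,370,170,120,100,6,'t15.png')
E
```

```text
angle 59.54 r 0.1362
angle 59.04 r 0.1369
angle 59.97 r 0.1356
bar [ 0.5749 -0.2483  0.1789] [-1.8 -3.   1.4] 0.024988236536344792 16.275 tilt 30.03867886501221
```

View pics/s15.png

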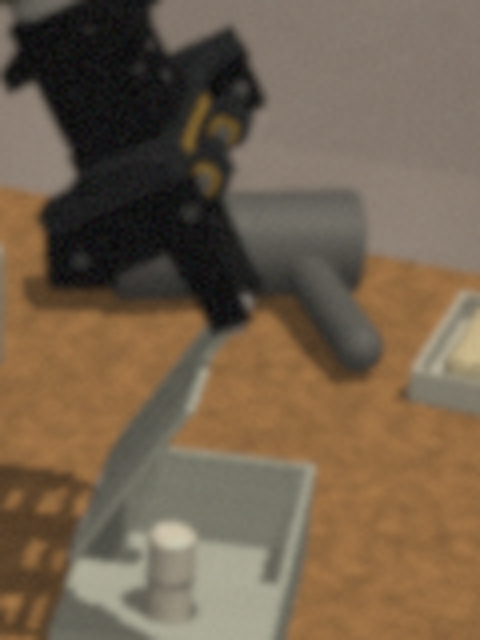

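View pics/t15.png

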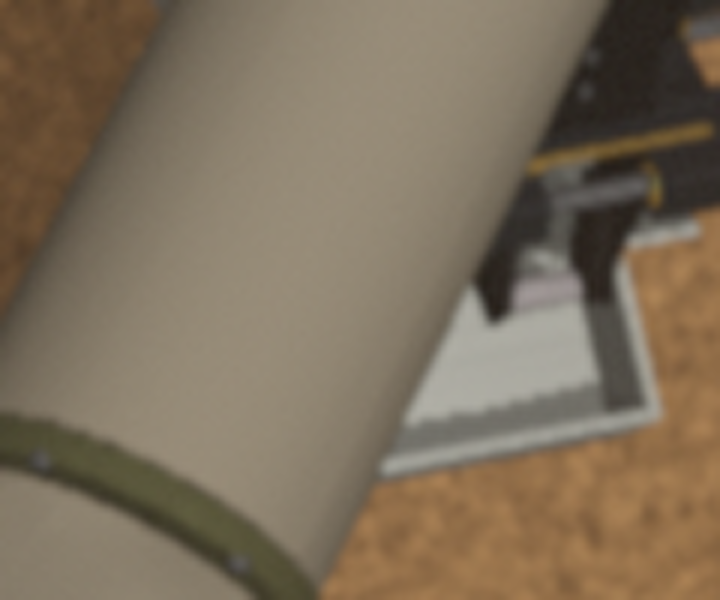

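```bash
cat > pred.py <<'E'
from h import *
p=camera('side'); im=cv2.resize(p["frame"][110:225,325:415,::-1],None,fx=6,fy=6,interpolation=cv2.INTER_CUBIC)
q=[.5798,-.2129,.188]; c,s=np.cos(q[2]),np.sin(q[2])
def P(l,n,y,th): # l along lid from hinge toward front, n normal up from hinge(z60), y case
    x=.055-(l*np.cos(th)-n*np.sin(th)); z=.06+l*np.sin(th)+n*np.cos(th)
    return proj(p,[q[0]+c*x-s*y,q[1]+s*x+c*y,z])
for th in(57,60,63):
    t=np.radians(th)
    pts=[P(.11,n,y,t) for n,y in((0,.035),(.004,.035),(0,-.1))]+[P(0,0,.035,t),P(.136,.003,-.0195,t),P(.136,.003,-.0455,t)]
    print(th,[((a-[325,110])*6+2.5).round().astype(int).tolist() for a in pts])
    if th==60:
        im2=im.copy()
        for a in pts: cv2.circle(im2,tuple(((a-[325,110])*6+2.5).round().astype(int).tolist()),3,(0,0,255),-1)
cv2.imwrite("pics/s16.png",im2)
E
python3 pred.py
```

```text
57 [[267, 327], [258, 320], [324, 155], [80, 543], [330, 195], [341, 162]]
60 [[253, 317], [243, 310], [311, 146], [80, 543], [313, 183], [324, 151]]
63 [[238, 308], [228, 302], [298, 137], [80, 543], [295, 172], [306, 140]]
```

View pics/s16.png

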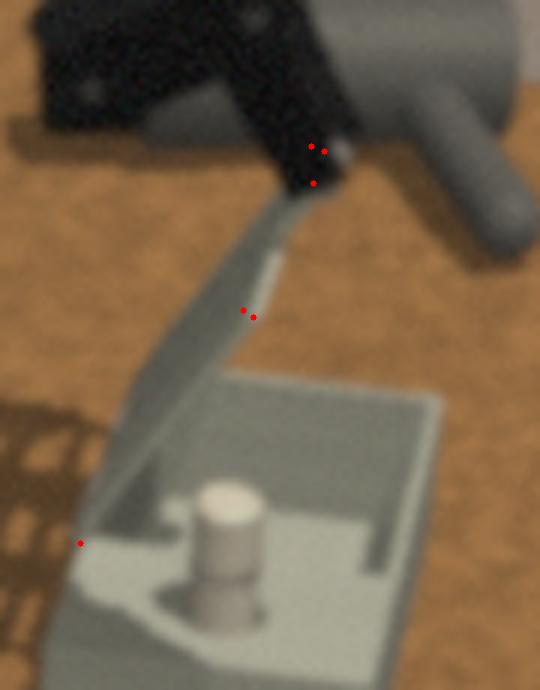

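The picture agrees with about 59.5–60°: the lid corner is predicted at (253,317) and seen around (252,319). One small nudge of about +0.4° and a firmer grip, then I'll check that it holds steady.

Emit:
{"op": "play_rows", "data": {"moves": [[[0.05, 0.05, -0.09], [0, 0, 0], 2.0], [[0.05, 0.05, -0.09], [0, 0, 0], 2.0], [[0.05, 0.05, -0.09], [0, 0, 0], 2.0], [[0.05, 0.05, -0.09], [0, 0, 0], 2.0], [[0.05, 0.05, -0.09], [0, 0, 0], 2.0], [[0.05, 0.05, -0.09], [0, 0, 0], 2.0], [[0.05, 0.05, -0.09], [0, 0, 0], 2.0], [[0.05, 0.05, -0.09], [0, 0, 0], 2.0]], "grip_force": 20}}

```text
time: 17.42
ee_pos: [0.5654, -0.2502, 0.1604]
eef_rot: [0.962, 0.09, -0.258, 0.024]
ft_force: [-3.9, 1.9, 5.3]
width: 0.0249
```

```bash
python3 ang.py; python3 pred.py; python3 -c "
from h import *
p=camera('side'); cv2.imwrite('pics/s17.png',p['frame'][:,:,::-1])"
```

```text
angle 60.15 r 0.1361
angle 59.65 r 0.1367
angle 60.58 r 0.1355
bar [ 0.5762 -0.2482  0.1795] [-3.9  1.9  5.3] 0.02490569394693725 17.425 tilt 30.03262181077736
57 [[267, 327], [258, 320], [324, 155], [80, 543], [330, 195], [341, 162]]
60 [[253, 317], [243, 310], [311, 146], [80, 543], [313, 183], [324, 151]]
63 [[238, 308], [228, 302], [298, 137], [80, 543], [295, 172], [306, 140]]
```

View pics/s16.png

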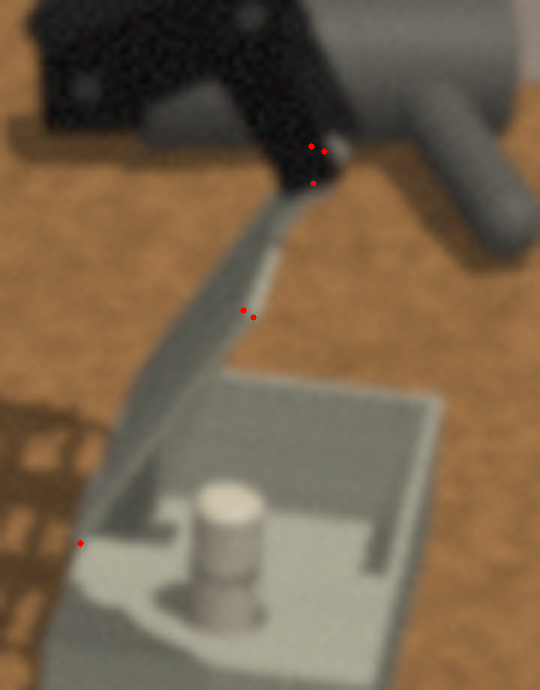

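View pics/s17.png

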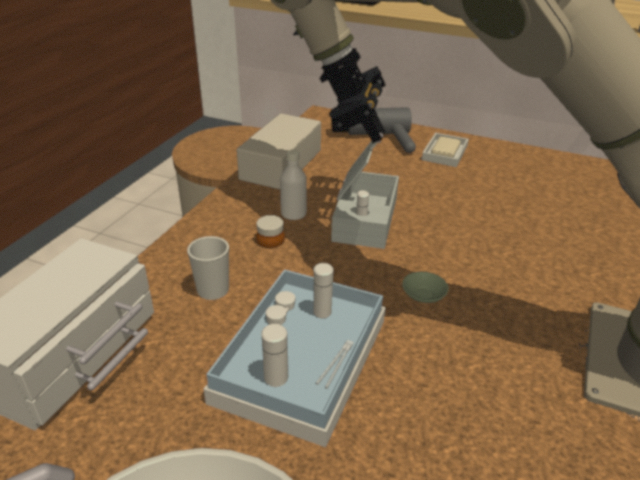

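The lid sits at about 60°, the tube stands in the bore at (362,203), and everything else looks untouched. Handing in.

```bash
python3 -c "
from bench import *
print(read_state()['time'],close_job())"
```

```text
the job is handed in; nothing more can be done
17.525 None
```

The slim tube is in the bore, and the arm is holding the lid open at about 60°. I handed the job in at 17.5 s.

- **Tube:** I took the middle one of the three; it measured 23.7 mm in the grip. I slid it down until it touched the bore floor, at 10.8 N, within 0.3 mm of the expected height, then let go. In the side view afterwards its top sat where a tube sticking out 45 mm should be.
- **Lid:** The pull is gripped by its two flat ends, with the grip set to 20 N. Arm position gives 60.2° using the averaged case position, or 59.7° to 60.6° using each camera alone. The lid edge in the last side picture agrees with that to about 1°.
- **Everything else:** In the last side picture the other two tubes, the lens case, the tweezers and the other things looked unmoved. Outside forces stayed at about 11 N or less in every reading.

**Disagreements:**
- The cameras disagreed by up to about 3 mm on where the case and tube stood, so I used averages.
- The fingertips looked about 1 cm higher in the side view than their stated position. It caused no trouble in either grasp.
- In the side view the pull sits close to the fingertips, but it was still held in the last picture and the last width reading.

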